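# Transfer a hanging carrier to the next rail and park it past the spring catch

## Robot

A 6-joint arm with a two-finger parallel gripper is mounted at the origin on a cart in front of the work surface, level with it; the furniture and walls round the work are solid. World frame = base frame: x ahead of the robot, y to its left, z up, the work surface at z = 0. Lengths are in m, angles in rad, forces in N, time in s.
With the tool pointing down it reaches from about 0.3 to 0.775 m from the base axis. Payload 14.6 kg.
Tool frame: the origin (TCP) lies at the centre of the arm's flange, where the gripper is bolted on; the fingertips stand 199 mm ahead of it and the grasp point (between the pads) lies 180 mm ahead of it; z points along the fingers, y is the line along which they close (so a half turn about z gives the same grasp; the last joint's range is limited). The gripper opens to 94 mm and grips with 3 to 60 N. Pads are 16 mm wide; open, the fingers measure 119 mm over their backs; the gripper's body (75 mm by 177 mm) begins 78 mm behind the grasp point.
Start: joints at [-0.067, 0.3, 1.521, -0, 1.321, -0.067], TCP at [0.55, -0, 0.405] pointing down, gripper open.
Joint ranges: [-3.03, 3.03], [-0.79, 2.21], [0.23, 2.52], [-1.04, 4.18], [0, 3.07], [-2.55, 2.55]. Speed limits (rad/s): [2.22, 2.22, 2.57, 3.14, 3.14, 3.14].

## Interface

Orientations are given as [roll, pitch, yaw] about the fixed x, y, z axes, in that order (R = Rz(yaw) Ry(pitch) Rx(roll)).
In Python, from station import ctrl gives the robot as it stands. The module is installed in compiled form; this text tells all that it offers.
- The arm moves only by the tool servo_tool, never from a script. Its argument "motion" is a list of rows, each a list of 5 numbers: the closure, from 0 (fully open) to 1 (shut), then the shift along the world's x, y, z in cm, then the turn about the world's z in degrees. A call has 1 to 20 rows; each row is the pose to reach, as a shift and turn from the pose commanded when the call began; what a row does not reach only later rows make up. A row lasts 1/8 s, in which the tool goes at most 62.5 mm and 10.7 degrees, less where a joint would pass 70% of its speed; a pose out of reach is approached as far as the arm can. A call with a gripper value outside its range is refused whole. The fingers move at their own pace and stop on an object; "squeeze" is the grip in N (left out, the last holds). Time passes only in rows, so rows that repeat a pose let the fingers close. It gives the time, the measured TCP pose, the force, the opening and the grip force at its end, in the units of the state.
- ctrl.get_obs(): the state, without advancing time (a new reading comes with each control period).
- ctrl.camera(name): name is "scene" or "side" or "wrist"; returns a dict with "image" (400x640x3 uint8, red, green, blue), "fx", "fy", "cx", "cy" (pixels), "camera_from_world" (4x4, takes a point from world to camera coordinates); the wrist camera has in their place "hand_eye" (4x4, takes a point from camera to tool coordinates, whose origin is the TCP and whose axes are the flange's). Camera axes: x right, y up, looking along -z (the intrinsics and any distortion apply to the point x, -y, -z); pixel columns grow to the right and rows downward; lengths in m; the calibration is good to about 2 mm. The wrist camera is an equidistant fisheye: a pixel r from the principal point sees the ray r / f radians off the axis. A picture is of the moment at which its call begins: read the wrist's pose just before it. There is no depth.
- ctrl.hand_in(): hands the job in; it is judged then, once.
The state is a dict: "time_s": time; "qpos": joint angles; "joint_vel": joint speeds; "tau": joint torques, N m; "ee_pos": TCP position; "eef_rot": TCP orientation; "force": force on the tool from outside, world axes, zero at the start; "moment": the same for the moment, N m; "grip_width": finger opening in m; "grip_force": force on a finger pad.
Only numpy, scipy, OpenCV 4.12 (cv2) and the standard library are available. Lean on these libraries where they do the work, as an engineer would, in place of code of your own. Each camera call takes 0.05 s, during which the arm holds its last target. There are 200 camera calls.

## Task

Take the carrier with the long side plates off the left-hand rail, lifting it over the end stop, and hang it astride the near (left) end of the right-hand rail, short of the spring buttons. Then slide it along that rail, past the spring buttons, until it is home against the stop screw in the block (how far out the screw stands is not known), press it there for a second with about 10 N (never more than 25 N), and let go so that it hangs parked between screw and buttons. Be gentle with both rails, and leave the short carrier where it hangs.

Things in the scene. Friction and masses are not known exactly. Their poses are not given: they have to be found in the camera images.
- carrier: Carrier to move: steel saddle, 0.3-0.6 kg, astride the rail. Origin: centre of the crown's underside (rests on the rail top); z up, y along the rail. Crown 23 (x) x 50 (y) x 12 mm above it; on that a grip tab 10 (x) x 50 (y) mm, 12 to 51 mm above the origin, pinched across x. Two LONG side plates (50 mm in y, down to 74 mm below the origin), inner faces 13 mm apart: 1.5 mm play per side on the rail.
- other_carrier: The same saddle with SHORT side plates (37 mm below its origin), hanging on the same left-hand rail, on either side of the first, centres 90 to 144 mm apart. It stays where it is. Origin and axes as for carrier.
- rail_a: Left-hand rail stand, fixed; place and yaw vary. Origin: underside centre of its 70 x 270 mm foot. The rail runs along y (250 mm long, +y end to the robot's left): flat bar 10 mm thick (x), rounded top at z = 125 mm, on 10 x 16 mm end posts. End stops at both ends, 10 mm thick, 18 mm above the rail top, inner faces at y = +-117 mm. Carries both carriers at the start.
- rail_b: Right-hand rail stand, fixed; place and yaw vary. Made as rail_a, but rail top at z = 140 mm, and one end stop only, 18 mm high, at its +y (left, near) end, inner face at y = +117 mm. The stop block is clamped on its -y part.
- stop_block: Dark steel block 34 (x) x 26 (y) x 63 mm fixed astride rail_b, face at y = -88 mm of rail_b, reaching 40 mm above the rail top, black thumb knob on its +x side. A stop screw (11 mm round head, 28 mm above rail top, on the centre line) stands 2 to 22 mm out of its face: set differently each time, locked, rigid, and NOT in the readings: find it by feel. Origin and axes: as stop_face.
- stop_face (a point): Middle of the block's +y face, at rail-top height (140 mm); y along the rail, away from the block, to the near end. The end of the carrier's grip tab meets the stop screw's head with the carrier's origin 27 to 47 mm from here, depending on how far out the screw is set.
- catch (a point): Midway between two domed steel spring buttons (20 mm across) that stand 3 mm out of the rail's two flat sides, 15 mm below its top, 80.5 mm from stop_face. The carrier's plates press them in: 3 to 15 N push where the leading edge meets them (origin 113 to 102 mm from stop_face), then a drag of 1 to 6 N; they spring out behind it while the origin goes from 56 to 48 mm, and stop it sliding back.

How it is judged:
On the way, in this order (a step that is already met when the one before it is completed fails the run):
1. the long-plated carrier hangs astride the near end of the right-hand rail, bearing on it, short of the spring buttons (origin more than 115 mm from the stop face) (x of carrier in the frame of stop_face between -0.004 and 0.004 m and z of carrier in the frame of stop_face between -0.004 and 0.004 m and angle between carrier's own z axis and vertical below 0.1 rad and y of carrier in the frame of stop_face between 0.115 and 0.2 m and contact force between carrier and rail_b above 1 N), for 0.1 s.
2. it has been slid past the buttons along the rail and is pressed home against the stop screw of the block with more than 5 N (x of carrier in the frame of stop_face between -0.004 and 0.004 m and z of carrier in the frame of stop_face between -0.004 and 0.004 m and angle between carrier's own z axis and vertical below 0.1 rad and y of carrier in the frame of stop_face between 0.02 and 0.0485 m and contact force between carrier and stop_block above 5 N), for 0.2 s.
At the end, for the whole second after the job is handed in: The long-plated carrier hangs at rest astride the right-hand rail, seated on its top (within 4 mm, tilt under 0.1 rad), parked between stop screw and spring buttons (origin 20 to 50 mm from the stop face); the short carrier hangs on the left-hand rail within 20 mm of where it was (x of carrier in the frame of stop_face between -0.004 and 0.004 m and z of carrier in the frame of stop_face between -0.004 and 0.004 m and angle between carrier's own z axis and vertical below 0.1 rad and y of carrier in the frame of stop_face between 0.02 and 0.05 m and linear speed of carrier below 0.01 m/s and z of other_carrier in the frame of rail_a above 0.12 m and distance of other_carrier from where it was at the start of the episode below 0.02 m); the robot touches nothing.
It fails at once if more than 25 N between the carrier and the stop block with its screw (contact force between carrier and stop_block above 25 N).
It fails at once if more than 40 N between the carrier and either rail stand (contact force between carrier and rail_a above 40 N or contact force between carrier and rail_b above 40 N).
It fails at once if the carrier is dropped or tipped over (height (world z) of carrier below 0.095 m or angle between carrier's own z axis and vertical above 0.6 rad).
It fails at once if after hanging on the right-hand rail the carrier is lifted over the buttons instead of slid (y of carrier in the frame of stop_face between 0.01 and 0.1 m and x of carrier in the frame of stop_face between -0.02 and 0.02 m and z of carrier in the frame of stop_face between 0.008 and 0.06 m).
It fails at once if the short carrier is shifted by more than 30 mm (distance of other_carrier from where it was at the start of the episode above 0.03 m).
It also fails if it takes over 64 s, if anything falls off the work surface, if the arm or the gripper's body presses on something with over 40 N, if the wrist force passes 120 N, or if a joint passes its speed limit or range.

## Working session

There is one attempt and no reset: what is moved stays moved. The work goes in short steps, Python scripts to look and compute and a tool call to move; the robot and the scene stay as the last step left them, time stands still between calls to the robot, and variables do not carry over. Pictures are saved under pics/ and viewed, at most 10 in all, crops included, and the job is handed in when it is done.

Besides the shell and the picture viewer there is one more tool, called after "Emit:" as name([rows], argument=value, ...), one row to a line, values as JSON. servo_tool: Moves the arm, as the interface text tells. Its arguments: {"type":"object","properties":{"motion":{"type":"array","items":{"type":"array","items":{"type":"number"}}},"squeeze":{"type":"number"}},"required":["motion"]}

```bash
mkdir -p pics; ls
python3 - <<'E'
from station import ctrl
import cv2,pickle,numpy as np
o=ctrl.get_obs();print(o)
d={n:ctrl.camera(n) for n in("scene","side","wrist")}
pickle.dump((o,d),open('c0.pkl','wb'))
for n in d:
    c=d[n];print(n,c['fx'],c['fy'],c['cx'],c['cy'],[k for k in c])
    print(np.round(c.get('camera_from_world',c.get('hand_eye')),3))
    cv2.imwrite(f'pics/{n}0.png',c['image'][:,:,::-1])
E
```

```text
pics
{'time_s': 0.0, 'qpos': array([-6.65721347e-02,  3.00478356e-01,  1.52158201e+00, -3.29048826e-06,
        1.32068938e+00, -6.66072403e-02]), 'joint_vel': array([-0.00022559,  0.00081494,  0.00038672,  0.00024639,  0.00134266,
        0.00095082]), 'tau': array([-1.53750298e-03, -5.31805658e+01, -3.52735734e+01,  7.07558286e-02,
        2.43994006e-02, -4.79655944e-05]), 'ee_pos': array([5.49969152e-01, 1.42208578e-05, 4.04081821e-01]), 'eef_rot': array([-3.14043791e+00, -7.38336815e-05,  1.57083221e+00]), 'force': array([-0.76504002, -0.31596943, -0.00706594]), 'moment': array([ 8.70664476e-05,  1.66627754e-02, -5.67177791e-03]), 'grip_force': 0.0, 'grip_width': 0.09391706584195693}
scene 369.20894608948714 369.20894608948714 323.08045579209636 201.3670761482332 ['image', 'fx', 'fy', 'cx', 'cy', 'camera_from_world']
[[ 0.599 -0.8   -0.026 -0.38 ]
 [ 0.377  0.253  0.891 -0.272]
 [-0.707 -0.543  0.453 -0.642]
 [ 0.     0.     0.     1.   ]]
side 404.7567191690103 404.7567191690103 320.29035873155937 205.7592858335205 ['image', 'fx', 'fy', 'cx', 'cy', 'camera_from_world']
[[ 0.997  0.071  0.012 -0.525]
 [-0.056  0.655  0.753 -0.015]
 [ 0.046 -0.752  0.657 -1.003]
 [ 0.     0.     0.     1.   ]]
wrist 309.70691628693146 309.70691628693146 319.9900011640065 201.28116769574905 ['image', 'fx', 'fy', 'cx', 'cy', 'hand_eye']
[[ 0.001  0.96   0.281  0.083]
 [ 1.    -0.    -0.002 -0.001]
 [-0.002  0.281 -0.96   0.02 ]
 [ 0.     0.     0.     1.   ]]
```

View pics/scene0.png

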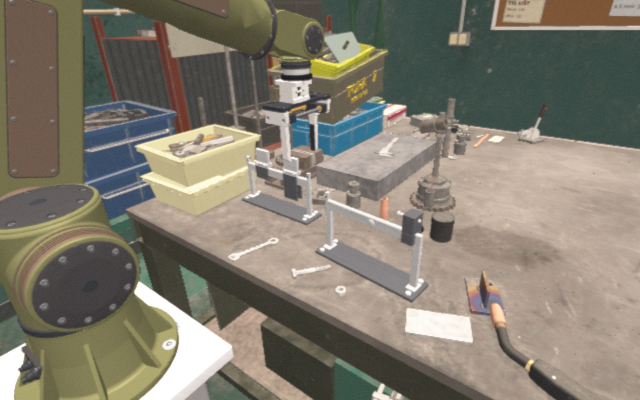

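View pics/side0.png

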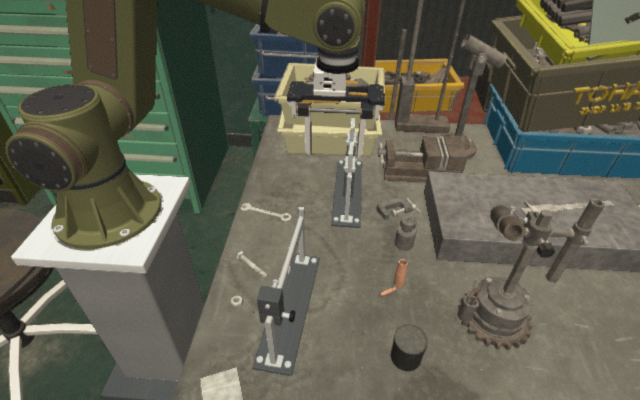

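View pics/wrist0.png

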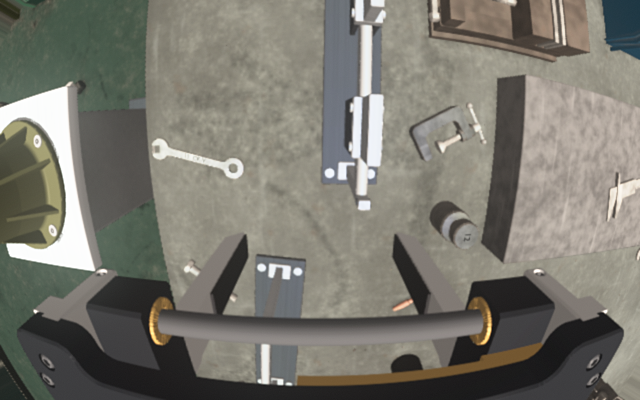

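Scene and side show rail_a (scene 248–312 px, y 160–215) with two carriers, the larger-looking one nearest the right-hand end (scene ~292,187); rail_b with the dark block at (412,226). The wrist view sees the near carrier at (368,130) and rail_b below, behind the gripper.

Run:
```python
import cv2,pickle,numpy as np
o,d=pickle.load(open('c0.pkl','rb'))
def t(n,x,y,w,h): return cv2.resize(d[n]['image'][y:y+h,x:x+w,::-1],(400,300),interpolation=cv2.INTER_CUBIC)
cv2.imwrite('pics/m1.png',np.vstack([np.hstack([t('scene',230,140,100,75),t('scene',310,190,128,96)+0]),np.hstack([t('side',300,110,100,75)*1,t('side',240,200,100,75)]),]))
```

```text
(no output)
```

View pics/m1.png

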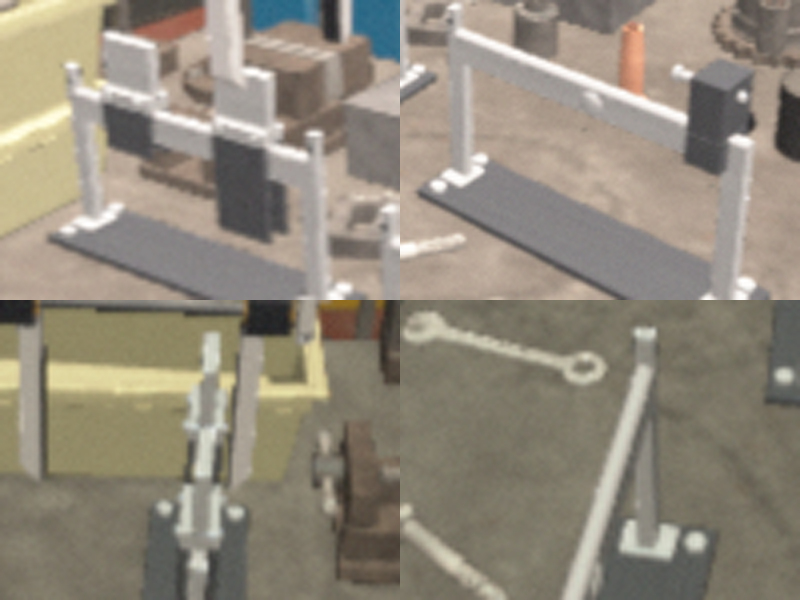

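The long carrier hangs on the −y (right) side of rail_a, the short one on the +y side; the screw shows left of the block. Now a helper and rough positions.

```bash
cat > h.py <<'E'
import numpy as np,cv2,pickle
from scipy.spatial.transform import Rotation as R
def ray(o,c,u,v):
    a=np.array([(u-c['cx'])/c['fx'],(v-c['cy'])/c['fy']])
    if 'hand_eye' in c:
        r=np.hypot(*a);s=np.sinc(r/np.pi)
        p=np.array([a[0]*s,-a[1]*s,-np.cos(r)])
        T=np.eye(4);T[:3,:3]=R.from_euler('xyz',o['eef_rot']).as_matrix();T[:3,3]=o['ee_pos']
        M=T@c['hand_eye']
    else:
        p=np.array([a[0],-a[1],-1.]);M=np.linalg.inv(c['camera_from_world'])
    d=M[:3,:3]@p;return M[:3,3],d/np.linalg.norm(d)
def onz(o,c,u,v,z):
    p,d=ray(o,c,u,v);return p+d*(z-p[2])/d[2]
def proj(o,c,X):
    X=np.asarray(X,float)
    if 'hand_eye' in c:
        T=np.eye(4);T[:3,:3]=R.from_euler('xyz',o['eef_rot']).as_matrix();T[:3,3]=o['ee_pos']
        M=np.linalg.inv(T@c['hand_eye']);p=M[:3,:3]@X+M[:3,3]
        q=np.array([p[0],-p[1],-p[2]]);r=np.arctan2(np.hypot(q[0],q[1]),q[2])
        a=q[:2]/np.hypot(q[0],q[1])*r
    else:
        M=c['camera_from_world'];p=M[:3,:3]@X+M[:3,3];a=np.array([p[0],-p[1]])/-p[2]
    return np.array([c['cx']+c['fx']*a[0],c['cy']+c['fy']*a[1]])
E
python3 - <<'E'
from h import *
o,d=pickle.load(open('c0.pkl','rb'));np.set_printoptions(precision=4,suppress=True)
def sc(n,x0,y0,k,tx,ty,z,lab): print(lab,onz(o,d[n],x0+tx/k,y0+ty/k,z))
# scene tiles
sc('scene',230,140,4,72,66,.143,'A +y stop top')
sc('scene',230,140,4,314,134,.143,'A -y stop top')
sc('scene',230,140,4,245,70,.176,'long tab top')
sc('scene',230,140,4,130,38,.176,'short tab top')
sc('scene',310,190,3.125,55,8,.158,'B +y stop top')
sc('scene',310,190,3.125,340,140,.140,'B -y top')
sc('side',240,200,4,245,30,.158,'B +y stop side')
w=d['wrist']
for u,v,z,l in[(363,205,.143,'A -y stop w'),(376,96,.176,'tab'),(373,165,.176,'tab')]: print(l,onz(o,w,u,v,z))
E
```

```text
A +y stop top [0.5818 0.2403 0.143 ]
A -y stop top [0.5787 0.0025 0.143 ]
long tab top [0.58  0.062 0.176]
short tab top [0.585  0.1772 0.176 ]
B +y stop top [ 0.4869 -0.1283  0.158 ]
B -y top [ 0.4629 -0.3622  0.14  ]
B +y stop side [ 0.4958 -0.1212  0.158 ]
A -y stop w [0.5849 0.0088 0.143 ]
tab [0.587  0.0949 0.176 ]
tab [0.5861 0.0476 0.176 ]
```

Emit:
servo_tool([
  [0, 2, 5, 2, 0],
  [0, 3.5, 9, 3, 0],
  [0, 3.5, 9, 3, 0],
  [0, 3.5, 9, 3, 0],
  [0, 3.5, 9, 3, 0],
])

```text
time_s: 0.78
ee_pos: [0.5849, 0.0891, 0.4344]
eef_rot: [-3.141, 0.0, 1.57]
force: [0.7, -0.2, 0.2]
grip_width: 0.0943
grip_force: 0.0
```

```bash
cat > shot.py <<'E'
import sys
from station import ctrl
from h import *
o=ctrl.get_obs();c=ctrl.camera('wrist');pickle.dump((o,{'wrist':c}),open(sys.argv[1]+'.pkl','wb'))
cv2.imwrite(f'pics/{sys.argv[1]}.png',c['image'][:,:,::-1]);print(o['ee_pos'],o['eef_rot'],o['force'],o['time_s'])
E
python3 shot.py a1
```

```text
[0.58485383 0.08910612 0.43435724] [-3.14098504e+00  1.39075190e-04  1.56972943e+00] [ 0.73215003 -0.19949947  0.18716262] 0.775
```

Emit:
servo_tool([
  [0, -2, -6, 2, 0],
  [0, -4, -12, 2, 0],
  [0, -6, -18, 2, 0],
  [0, -8, -24, 2, 0],
  [0, -10, -30, 2, 0],
  [0, -10.5, -36, 2, 0],
  [0, -10.5, -40, 2, 0],
  [0, -10.5, -40, 2, 0],
  [0, -10.5, -40, 2, 0],
  [0, -10.5, -40, 2, 0],
])

```text
time_s: 2.08
ee_pos: [0.4801, -0.3091, 0.4549]
eef_rot: [3.141, 0.0, 1.572]
force: [0.6, 0.7, -0.6]
grip_width: 0.0938
grip_force: 0.0
```

```bash
python3 shot.py b1
python3 - <<'E'
import cv2,numpy as np
a=cv2.imread('pics/a1.png')[:, 120:520];b=cv2.imread('pics/b1.png')[:,120:520]
cv2.imwrite('pics/m2.png',np.hstack([a,b]))
E
```

```text
[ 0.48006677 -0.30910666  0.45489528] [3.14126432e+00 1.10181253e-04 1.57177094e+00] [ 0.5941422   0.71661471 -0.61812249] 2.075
```

View pics/m2.png

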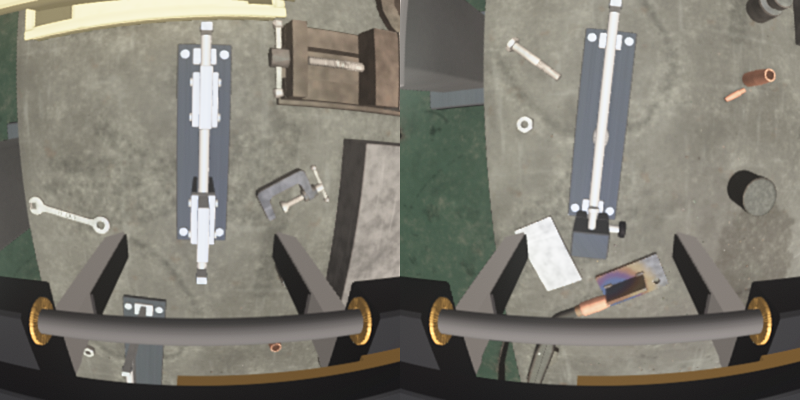

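Left half: rail_a with stops at crop (207,26) and (201,280), long carrier at rows ~180–270, short at ~68–130. Right half: rail_b from (613,3) to block at (590,240), screw head about (592,222).

Run:
```python
import cv2,numpy as np
a=cv2.imread('pics/a1.png')[165:295,295:365];b=cv2.imread('pics/b1.png')[185:265,285:365]
b2=cv2.imread('pics/b1.png')[0:50,305:355]
r=lambda i,k:cv2.resize(i,None,fx=k,fy=k,interpolation=cv2.INTER_CUBIC)
A=r(a,4.6);B=r(b,5);C=r(b2,4)
m=np.zeros((600,740,3),np.uint8);m[:A.shape[0],:A.shape[1]]=A;m[:400,330:730]=B;m[400:600,330:530]=C
cv2.imwrite('pics/m3.png',m)
```

```text
(no output)
```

View pics/m3.png

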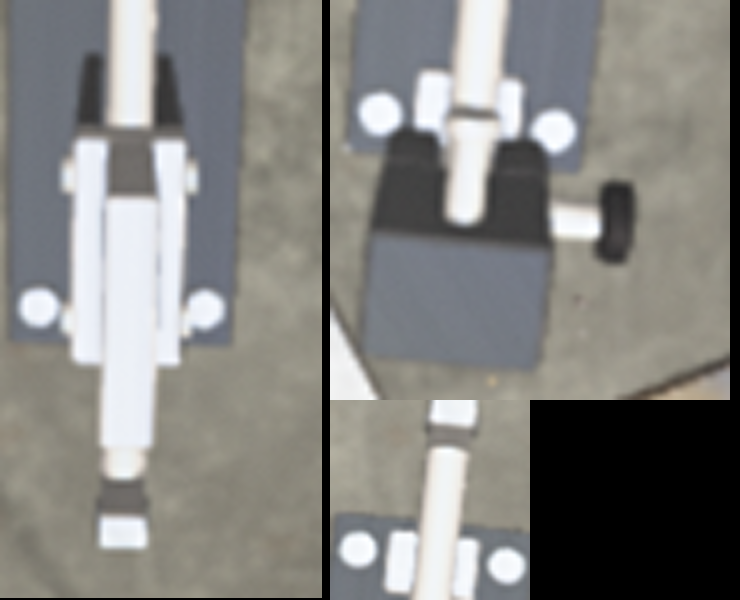

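Run:
```python
from h import *
np.set_printoptions(precision=4,suppress=True)
oa,da=pickle.load(open('a1.pkl','rb'));ob,db=pickle.load(open('b1.pkl','rb'))
A=lambda x,y,z:onz(oa,da['wrist'],295+x/4.6-.4,165+y/4.6-.4,z)
B=lambda x,y,z:onz(ob,db['wrist'],285+(x-330)/5-.4,185+y/5-.4,z)
C=lambda x,y,z:onz(ob,db['wrist'],305+(x-330)/4-.4,(y-400)/4-.4,z)
t=[A(105,198,.176),A(156,198,.176),A(153,446,.176),A(101,446,.176)]
print('tab',*t,'ctr',np.mean(t,0))
cr=[A(75,140,.137),A(188,140,.137),A(181,365,.137),A(71,362,.137)]
print('crown',*cr,'ctr',np.mean(cr,0))
s=[A(98,515,.143),A(148,515,.143),A(147,548,.143),A(98,548,.143)];print('A stop ctr',np.mean(s,0))
f=(B(372,232,.18)+B(552,245,.18))/2;k=(B(362,355,.18)+B(540,370,.18))/2
print('B block front',f,'back',k, 'w',B(552,245,.18)-B(372,232,.18))
g=(C(429,426,.158)+C(475,430,.158))/2;print('B stop inner',g)
v=g-f;print('dist',np.linalg.norm(v[:2]),'yaw',np.degrees(np.arctan2(-v[0],v[1])))
v=np.mean(t[:2],0)-np.mean(t[2:],0);print('tab yaw',np.degrees(np.arctan2(-v[0],v[1])))
print('screw head face', B(473,108,.168), 'along', (B(473,108,.168)-f)[:2])
# cross view
o,d=pickle.load(open('c0.pkl','rb'))
for n in('scene','side'):
    print(n,'block/stops reproj',proj(o,d[n],f),proj(o,d[n],g),proj(o,d[n],t[0]))
```

```text
tab [0.5826 0.0964 0.176 ] [0.5916 0.0964 0.176 ] [0.5915 0.0475 0.176 ] [0.5817 0.0475 0.176 ] ctr [0.5868 0.0719 0.176 ]
crown [0.5763 0.0964 0.137 ] [0.5991 0.0964 0.137 ] [0.5984 0.0467 0.137 ] [0.575  0.0474 0.137 ] ctr [0.5872 0.0717 0.137 ]
A stop ctr [0.586  0.0089 0.143 ]
B block front [ 0.4722 -0.3301  0.18  ] back [ 0.47   -0.3548  0.18  ] w [ 0.032  -0.0024  0.    ]
B stop inner [ 0.4934 -0.1271  0.158 ]
dist 0.20407114399154247 yaw -5.945472026791109
tab yaw -0.5941867287869776
screw head face [ 0.4741 -0.3095  0.168 ] along [0.0018 0.0206]
scene block/stops reproj [407.0462 210.0939] [328.8404 191.4203] [282.5466 154.8891]
side block/stops reproj [270.9267 286.3312] [299.6772 209.4482] [348.6162 141.5919]
```

Emit:
servo_tool([
  [0, 2, 6, 0, 0],
  [0, 4, 12, 0, 0],
  [0, 6, 18, 0, 0],
  [0, 8, 24, 0, 0],
  [0, 10, 30, 0, 0],
  [0, 10.7, 35, 0, -0.6],
  [0, 10.7, 38.1, -2, -0.6],
  [0, 10.7, 38.1, -5.5, -0.6],
  [0, 10.7, 38.1, -5.5, -0.6],
  [0, 10.7, 38.1, -5.5, -0.6],
  [0, 10.7, 38.1, -5.5, -0.6],
])

```text
time_s: 3.5
ee_pos: [0.587, 0.0707, 0.4012]
eef_rot: [3.139, -0.0, 1.56]
force: [-0.4, -0.1, -0.7]
grip_width: 0.0938
grip_force: 0.0
```

```bash
python3 shot.py a2
python3 - <<'E'
import cv2
a=cv2.imread('pics/a2.png')[180:330,220:420]
cv2.imwrite('pics/a2c.png',cv2.resize(a,(800,600),interpolation=cv2.INTER_CUBIC))
E
```

```text
[0.58703362 0.07072932 0.40123824] [ 3.13936667e+00 -1.83928196e-04  1.55988902e+00] [-0.35084459 -0.09662466 -0.71920432] 3.5
```

View pics/a2c.png

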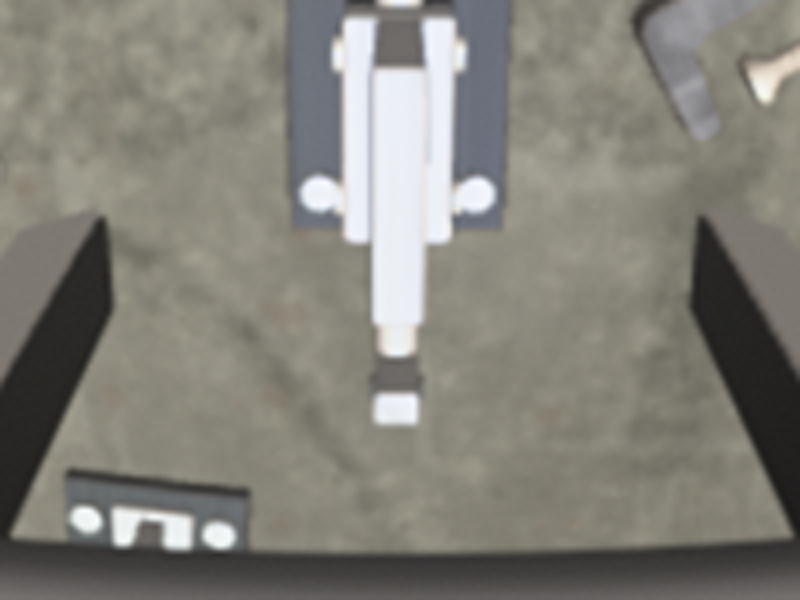

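The tab stands centred between the fingers (crop columns 372–425, rows 68–325) and square to them. Quick recheck of its centre and then grasp.

Run:
```python
from h import *
o,d=pickle.load(open('a2.pkl','rb'));c=d['wrist']
f=lambda x,y:onz(o,c,220+x/4-.4,180+y/4-.4,.176)
t=[f(371,68),f(426,68),f(424,325),f(371,325)];print(t,np.mean(t,0))
```

```text
[array([0.5824404 , 0.09656119, 0.176     ]), array([0.59191451, 0.09645411, 0.176     ]), array([0.59137143, 0.04697462, 0.176     ]), array([0.58152649, 0.0470908 , 0.176     ])] [0.5868132  0.07177018 0.176     ]
```

Emit:
servo_tool([
  [0, 0, 0.1, -2, 0],
  [0, 0, 0.1, -4, 0],
  [0, 0, 0.1, -5.5, 0],
  [0, 0, 0.1, -5.5, 0],
  [0, 0, 0.1, -5.5, 0],
])

```text
time_s: 4.18
ee_pos: [0.5872, 0.072, 0.3456]
eef_rot: [3.14, -0.0, 1.56]
force: [-0.0, -0.3, -0.2]
grip_width: 0.0942
grip_force: 0.0
```

Emit:
servo_tool([
  [0.5, 0, 0, -0.3, 0],
  [0.7, 0, 0, -0.3, 0],
  [0.8, 0, 0, -0.3, 0],
  [0.85, 0, 0, -0.3, 0],
  [0.9, 0, 0, -0.3, 0],
  [1, 0, 0, -0.3, 0],
  [1, 0, 0, -0.3, 0],
  [1, 0, 0, -0.3, 0],
  [1, 0, 0, -0.3, 0],
], squeeze=40)

```text
time_s: 5.3
ee_pos: [0.587, 0.072, 0.3417]
eef_rot: [-3.142, -0.0, 1.56]
force: [-0.1, -0.4, 0.2]
grip_width: 0.01
grip_force: 40.0
```

Emit:
servo_tool([
  [1, 0, 0, 0.5, 0],
  [1, 0, 0, 1.2, 0],
  [1, 0, 0, 2, 0],
  [1, 0, 0, 2, 0],
])

```text
time_s: 5.8
ee_pos: [0.587, 0.072, 0.3625]
eef_rot: [3.14, -0.0, 1.56]
force: [-0.3, 0.9, -4.6]
grip_width: 0.0099
grip_force: 40.0
```

Emit:
servo_tool([
  [1, 0, 0, 2, 0],
  [1, 0, 0, 4, 0],
  [1, 0, 0, 6, 0],
  [1, 0, 0, 8, 0],
  [1, 0, 0, 10, 0],
  [1, 0, 0, 12, 0],
  [1, 0, 0, 12.5, 0],
  [1, 0, 0, 12.5, 0],
  [1, 0, 0, 12.5, 0],
])

```text
time_s: 6.92
ee_pos: [0.5871, 0.072, 0.4856]
eef_rot: [-3.14, 0.0, 1.56]
force: [-0.3, 0.6, -4.0]
grip_width: 0.0097
grip_force: 40.0
```

Emit:
servo_tool([
  [1, -1.5, -4, 0, 0],
  [1, -3, -8, 0, -1],
  [1, -4.5, -12, 0, -2],
  [1, -6, -16, 0, -3],
  [1, -7.5, -20, 0, -4],
  [1, -9, -23.5, 0, -5],
  [1, -9.98, -25.8, 0, -5.3],
  [1, -9.98, -25.8, 0, -5.3],
  [1, -9.98, -25.8, 0, -5.3],
  [1, -9.98, -25.8, 0, -5.3],
])

```text
time_s: 8.18
ee_pos: [0.4875, -0.1853, 0.4865]
eef_rot: [-3.141, -0.0, 1.469]
force: [0.2, -0.1, -4.8]
grip_width: 0.0094
grip_force: 40.0
```

```bash
python3 shot.py b2
python3 - <<'E'
import cv2
a=cv2.imread('pics/b2.png')[60:330,200:440]
cv2.imwrite('pics/b2c.png',cv2.resize(a,None,fx=2.2,fy=2.2,interpolation=cv2.INTER_CUBIC))
E
```

```text
[ 0.48751424 -0.18531321  0.48646776] [-3.14137231e+00 -2.02896399e-04  1.46887796e+00] [ 0.24207183 -0.06405069 -4.75399048] 8.175
```

View pics/b2c.png

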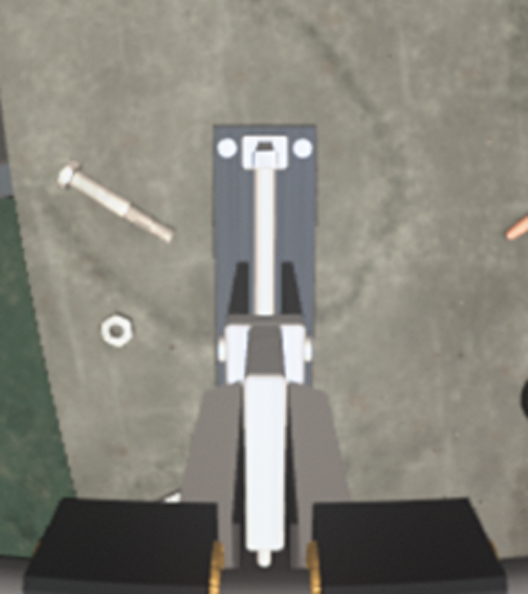

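Rail_b runs straight down between the plates (rail columns ~254–274, plates symmetric at ~236 and ~294). Measuring the rail centreline from this view.

Run:
```python
from h import *
o,d=pickle.load(open('b2.pkl','rb'));c=d['wrist'];g=cv2.cvtColor(c['image'],cv2.COLOR_RGB2GRAY).astype(float)
P=[];Q=[]
for v in range(140,200,4):
    s=g[v,300:342];r=np.gradient(s);P.append(onz(o,c,(np.argmax(r)+np.argmin(r))/2+300,v,.140)[:2])
    if v in(140,168,196):print(v,np.argmax(r)+300,np.argmin(r)+300)
P=np.array(P);k=np.polyfit(P[:,1],P[:,0],1);y=-.1853
print('yaw',-np.degrees(np.arctan(k[0])),'x at y',np.polyval(k,-.1853),np.polyval(k,P[0,1]),P[0],P[-1])
# crown front edge: z = .2689-... top at origin+12mm
zo=o['ee_pos'][2]-.2167
for u in(200+226/2.2-.3,200+305/2.2-.3): print('crown',onz(o,c,u,60+326/2.2,zo+.012))
for u in(200+245/2.2-.3,200+287/2.2-.3): print('tab',onz(o,c,u,60+378/2.2,zo+.051))
```

```text
140 316 324
168 316 324
196 315 324
yaw -6.130167250570047 x at y 0.48733050009840834 0.4931169797213661 [ 0.49301191 -0.13142303] [ 0.48629009 -0.19223937]
crown [ 0.47874581 -0.16039409  0.28176776]
crown [ 0.50117049 -0.16268228  0.28176776]
tab [ 0.48511106 -0.16129287  0.32076776]
tab [ 0.4947606  -0.16228007  0.32076776]
```

Emit:
servo_tool([
  [1, 0, 0, -2, 0],
  [1, 0, 0, -4, 0],
  [1, 0, 0, -4.7, 0],
  [1, 0, 0, -5.2, 0],
  [1, 0, 0, -5.6, 0],
  [1, 0, 0, -6, 0],
  [1, 0, 0, -6.4, 0],
  [1, 0, 0, -7, 0],
  [1, 0, 0, -7, 0],
])

```text
time_s: 9.35
ee_pos: [0.4872, -0.186, 0.4161]
eef_rot: [-3.141, -0.0, 1.468]
force: [-0.2, -0.3, -4.1]
grip_width: 0.0096
grip_force: 40.0
```

No contact. Down to just above seating.

Emit:
servo_tool([
  [1, 0, 0, -1.5, 0],
  [1, 0, 0, -3, 0],
  [1, 0, 0, -4.5, 0],
  [1, 0, 0, -5.2, 0],
  [1, 0, 0, -5.6, 0],
  [1, 0, 0, -5.75, 0],
  [1, 0, 0, -5.75, 0],
  [1, 0, 0, -5.75, 0],
])

```text
time_s: 10.35
ee_pos: [0.4872, -0.186, 0.3595]
eef_rot: [3.141, 0.0, 1.468]
force: [0.6, 0.1, -3.9]
grip_width: 0.0099
grip_force: 40.0
```

Emit:
servo_tool([
  [1, 0, 0, -0.1, 0],
  [1, 0, 0, -0.15, 0],
  [1, 0, 0, -0.2, 0],
  [1, 0, 0, -0.25, 0],
  [1, 0, 0, -0.25, 0],
  [1, 0, 0, -0.25, 0],
])

```text
time_s: 11.1
ee_pos: [0.4872, -0.186, 0.3567]
eef_rot: [3.142, -0.0, 1.468]
force: [0.0, -1.1, -4.1]
grip_width: 0.0095
grip_force: 40.0
```

Emit:
servo_tool([
  [1, 0, 0, -0.04, 0],
  [1, 0, 0, -0.08, 0],
  [1, 0, 0, -0.08, 0],
  [1, 0, 0, -0.08, 0],
])

```text
time_s: 11.6
ee_pos: [0.4872, -0.186, 0.3566]
eef_rot: [3.141, 0.0, 1.468]
force: [-3.6, 2.1, 5.7]
grip_width: 0.0092
grip_force: 40.0
```

Emit:
servo_tool([
  [1, 0, 0, -0.03, 0],
  [1, 0, 0, -0.06, 0],
  [1, 0, 0, -0.06, 0],
  [1, 0, 0, -0.06, 0],
])

```text
time_s: 12.1
ee_pos: [0.4871, -0.186, 0.3565]
eef_rot: [3.141, 0.0, 1.468]
force: [-6.7, 3.2, 12.6]
grip_width: 0.0096
grip_force: 40.0
```

Emit:
servo_tool([
  [1, 0, 0, 0.09, 0],
  [1, 0, 0, 0.09, 0],
  [1, 0, 0, 0.09, 0],
])

```text
time_s: 12.48
ee_pos: [0.4872, -0.186, 0.3566]
eef_rot: [3.141, 0.0, 1.468]
force: [-4.0, 2.1, 6.5]
grip_width: 0.0095
grip_force: 40.0
```

Emit:
servo_tool([
  [1, 0, 0, 0.08, 0],
  [1, 0, 0, 0.08, 0],
  [1, 0, 0, 0.08, 0],
])

```text
time_s: 12.85
ee_pos: [0.4872, -0.186, 0.3567]
eef_rot: [-3.141, -0.0, 1.468]
force: [0.1, 0.4, -2.6]
grip_width: 0.0096
grip_force: 40.0
```

Emit:
servo_tool([
  [1, 0, 0, -0.04, 0],
  [1, 0, 0, -0.04, 0],
  [1, -0.05, -0.5, -0.04, 0],
  [1, -0.1, -1, -0.04, 0],
  [1, -0.16, -1.5, -0.04, 0],
  [1, -0.21, -2, -0.04, 0],
  [1, -0.26, -2.5, -0.04, 0],
  [1, -0.26, -2.5, -0.04, 0],
])

```text
time_s: 13.85
ee_pos: [0.4845, -0.2116, 0.3566]
eef_rot: [3.141, 0.001, 1.467]
force: [-1.2, -1.4, 0.8]
grip_width: 0.0096
grip_force: 40.0
```

Emit:
servo_tool([
  [1, -0.03, -0.25, 0, 0],
  [1, -0.05, -0.5, 0, 0],
  [1, -0.08, -0.75, 0, 0],
  [1, -0.1, -1, 0, 0],
])

```text
time_s: 14.35
ee_pos: [0.4836, -0.2208, 0.3566]
eef_rot: [-3.141, -0.001, 1.468]
force: [-0.0, 11.6, 5.1]
grip_width: 0.0093
grip_force: 40.0
```

Emit:
servo_tool([
  [1, -0.03, -0.25, 0, 0],
  [1, -0.05, -0.5, 0, 0],
  [1, -0.08, -0.75, 0, 0],
  [1, -0.1, -1, 0, 0],
  [1, -0.1, -1, 0, 0],
])

```text
time_s: 14.98
ee_pos: [0.4826, -0.2309, 0.3566]
eef_rot: [-3.142, -0.001, 1.468]
force: [0.6, 5.9, 3.1]
grip_width: 0.0099
grip_force: 40.0
```

Emit:
servo_tool([
  [1, -0.05, -0.5, 0, 0],
  [1, -0.1, -1, 0, 0],
  [1, -0.16, -1.5, 0, 0],
  [1, -0.21, -2, 0, 0],
  [1, -0.26, -2.5, 0, 0],
  [1, -0.31, -3, 0, 0],
  [1, -0.37, -3.5, 0, 0],
  [1, -0.37, -3.5, 0, 0],
  [1, -0.37, -3.5, 0, 0],
])

```text
time_s: 16.1
ee_pos: [0.4789, -0.2661, 0.3566]
eef_rot: [3.142, 0.0, 1.468]
force: [0.3, 3.0, 3.7]
grip_width: 0.0095
grip_force: 40.0
```

Emit:
servo_tool([
  [1, -0.02, -0.2, 0, 0],
  [1, -0.04, -0.4, 0, 0],
  [1, -0.06, -0.6, 0, 0],
  [1, -0.08, -0.8, 0, 0],
  [1, -0.1, -1, 0, 0],
  [1, -0.1, -1, 0, 0],
  [1, -0.1, -1, 0, 0],
])

```text
time_s: 16.98
ee_pos: [0.4779, -0.276, 0.3566]
eef_rot: [3.142, 0.0, 1.468]
force: [0.2, 4.4, 4.0]
grip_width: 0.0096
grip_force: 40.0
```

Emit:
servo_tool([
  [1, -0.01, -0.1, 0, 0],
  [1, -0.02, -0.2, 0, 0],
  [1, -0.03, -0.3, 0, 0],
  [1, -0.03, -0.3, 0, 0],
])

```text
time_s: 17.48
ee_pos: [0.4776, -0.2789, 0.3566]
eef_rot: [-3.141, -0.0, 1.468]
force: [-0.6, 5.3, 4.7]
grip_width: 0.01
grip_force: 40.0
```

Emit:
servo_tool([
  [1, -0.01, -0.1, 0, 0],
  [1, -0.02, -0.2, 0, 0],
  [1, -0.02, -0.2, 0, 0],
])

```text
time_s: 17.85
ee_pos: [0.4774, -0.2809, 0.3566]
eef_rot: [-3.141, -0.0, 1.468]
force: [-1.0, 6.8, 4.4]
grip_width: 0.0097
grip_force: 40.0
```

Emit:
servo_tool([
  [1, -0.01, -0.1, 0, 0],
  [1, -0.02, -0.2, 0, 0],
  [1, -0.02, -0.2, 0, 0],
])

```text
time_s: 18.23
ee_pos: [0.4772, -0.283, 0.3566]
eef_rot: [3.142, -0.0, 1.468]
force: [0.6, 5.0, 3.8]
grip_width: 0.0103
grip_force: 40.0
```

Emit:
servo_tool([
  [1, -0.01, -0.1, 0.04, 0],
  [1, -0.02, -0.15, 0.04, 0],
  [1, -0.02, -0.15, 0.04, 0],
])

```text
time_s: 18.6
ee_pos: [0.4769, -0.2847, 0.3566]
eef_rot: [-3.141, 0.0, 1.468]
force: [0.5, 2.0, -2.4]
grip_width: 0.0095
grip_force: 40.0
```

Emit:
servo_tool([
  [1, -0.01, -0.05, 0, 0],
  [1, -0.01, -0.1, 0, 0],
  [1, -0.01, -0.1, 0, 0],
])

```text
time_s: 18.98
ee_pos: [0.4769, -0.2852, 0.3567]
eef_rot: [-3.141, -0.001, 1.468]
force: [0.2, 6.5, -1.6]
grip_width: 0.0094
grip_force: 40.0
```

Emit:
servo_tool([
  [1, 0, -0.04, 0, 0],
  [1, 0, -0.04, 0, 0],
])

```text
time_s: 19.23
ee_pos: [0.477, -0.2853, 0.3567]
eef_rot: [-3.141, -0.002, 1.468]
force: [0.1, 9.2, -0.9]
grip_width: 0.01
grip_force: 40.0
```

Emit:
servo_tool([
  [1, 0, -0.03, 0, 0],
  [1, 0, -0.03, 0, 0],
  [1, 0, -0.03, 0, 0],
  [1, 0, -0.03, 0, 0],
  [1, 0, -0.03, 0, 0],
  [1, 0, -0.03, 0, 0],
  [1, 0, -0.03, 0, 0],
  [1, 0, -0.03, 0, 0],
  [1, 0, -0.03, 0, 0],
  [1, 0, -0.03, 0, 0],
])

```text
time_s: 20.48
ee_pos: [0.477, -0.2854, 0.3567]
eef_rot: [-3.14, -0.002, 1.468]
force: [-0.7, 11.3, 0.1]
grip_width: 0.0098
grip_force: 40.0
```

Emit:
servo_tool([
  [1, 0, 0.06, 0, 0],
  [1, 0.01, 0.12, 0, 0],
  [1, 0.01, 0.12, -0.02, 0],
  [0.85, 0.01, 0.12, -0.02, 0],
  [0.8, 0.01, 0.12, -0.02, 0],
  [0.5, 0.01, 0.12, -0.02, 0],
  [0.2, 0.01, 0.12, -0.02, 0],
  [0, 0.01, 0.12, -0.02, 0],
  [0, 0.01, 0.12, -0.02, 0],
  [0, 0.01, 0.12, -0.02, 0],
])

```text
time_s: 21.72
ee_pos: [0.477, -0.285, 0.3567]
eef_rot: [-3.142, -0.0, 1.468]
force: [-0.4, -0.1, -0.4]
grip_width: 0.0651
grip_force: 0.0
```

Emit:
servo_tool([
  [0, 0, 0, 0, 0],
  [0, 0, 0, 0, 0],
  [0, 0, 0, 1, 0],
  [0, 0, 0, 3, 0],
  [0, 0, 0, 6, 0],
  [0, 0, 0, 9, 0],
  [0, 0, 0, 10, 0],
  [0, 0, 0, 10, 0],
  [0, 0, 0, 10, 0],
])

```text
time_s: 22.85
ee_pos: [0.477, -0.285, 0.4555]
eef_rot: [-3.14, -0.001, 1.468]
force: [0.1, -0.3, -0.2]
grip_width: 0.0938
grip_force: 0.0
```

```bash
python3 shot.py b3
python3 - <<'E'
from station import ctrl
import cv2,numpy as np
a=cv2.imread('pics/b3.png')[100:300,220:420];s=ctrl.camera('scene')['image'][190:290,330:430,::-1]
cv2.imwrite('pics/m4.png',np.hstack([cv2.resize(a,(400,400)),cv2.resize(s,(400,400),interpolation=cv2.INTER_CUBIC)]))
E
```

```text
[ 0.47699575 -0.28502066  0.4555112 ] [-3.13994043e+00 -9.13775769e-04  1.46776968e+00] [ 0.06768466 -0.3497054  -0.24308042] 22.85
```

View pics/m4.png

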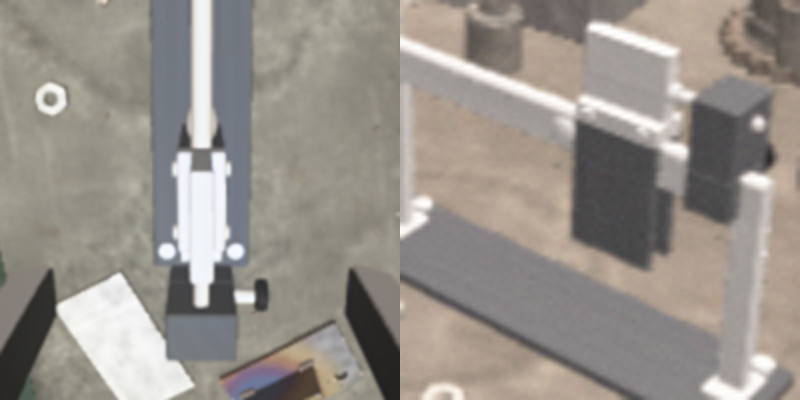

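The carrier hangs upright, its tab end at the screw, with the button just free behind its trailing edge (right crop ~565,125). The gripper is clear, so I'm handing in.

```bash
python3 -c "
from station import ctrl
print(ctrl.hand_in())"
```

```text
the job is handed in; nothing more can be done
None
```

The long-plated carrier is parked on the right-hand rail between screw and buttons, after about 1.25 s pressed at roughly 11 N on the screw. The gripper is clear, the short carrier was not touched, and the job was handed in at about 23 s; no verdict came back.

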